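# Seat the cuvette drawer and hold the photometer shutter open at its mark

### The arm

A 6-joint arm with a two-finger parallel gripper is mounted at the origin on the work surface. World frame = base frame: x ahead of the robot, y to its left, z up, the work surface at z = 0. Lengths are in m, angles in rad, forces in N, time in s.
With the tool pointing down it reaches from about 0.325 to 0.775 m from the base axis. Payload 5.5 kg.
Tool frame: the origin (TCP) lies on the centre line of the jaws, within the pads' length; the fingertips stand finger_overhang ahead of it and the grasp point (between the pads) is the TCP (finger_overhang is the distance from the TCP to the fingertips, in m); z points along the fingers, y is the direction in which the jaws open and shut (so a half turn about z gives the same grasp; the last joint's range is limited). The gripper opens to 85 mm and grips with 20 to 120 N. Pads are 22 mm wide; open, the fingers measure 114 mm over their backs; the gripper's body (76 mm by 85 mm) begins 54 mm behind the grasp point. The pads swing forward as they close: fully open they stand 13 mm farther back than shut.
Start: joints at [-1.407, 0.091, 1.231, -0, 1.82, -0.057], TCP at [0.131, -0.585, 0.25] pointing down, gripper open.
Joint ranges: [-2.87, 2.87], [-0.86, 2.18], [0.17, 2.46], [-1.51, 4.65], [0.06, 2.69], [-2.65, 2.65]. Speed limits (rad/s): [2.57, 2.57, 3.01, 3.14, 3.14, 3.14].

### API

Orientations are given as a unit quaternion [x, y, z, w].
In Python, from station import read_state, get_image, camera_info, hand_in, finger_overhang gives the robot as it stands. The module is installed in compiled form; this text tells all that it offers.
- The arm moves only by the tool step_arm, never from a script. Its argument "commands" is one flat list of numbers, 7 for each row, row after row: the shift along the tool's x, y, z as a fraction of full scale, then the turn, a rotation vector about the tool's x, y, z as a fraction of full scale, then the opening, from -1 (shut) to 1 (fully open). A call has 1 to 8 rows; each row is the pose to reach, as a shift and turn from the pose commanded when the call began, along the tool's axes at that moment, turning the shorter way round; what a row does not reach only later rows make up. Full scale, the value 1, is 30 cm for a shift and 360 degrees for a turn. A row lasts 1/10 s, in which the tool goes at most 50 mm and 8.59 degrees, less where a joint would pass 70% of its speed; a pose out of reach is approached as far as the arm can. A call with a number of a shift or a turn outside -1 to 1 is refused whole. A call with a gripper value outside its range is refused whole. The fingers move at their own pace and stop on an object; "newtons" is the grip in N (left out, the last holds). Time passes only in rows, so rows that repeat a pose let the fingers close. It gives the time, the measured TCP pose, the force and the opening at its end, in the units of the state.
- read_state(): the state, without advancing time (a new reading comes with each control period).
- get_image(name): name is "side" or "top" or "wrist"; returns (picture, depth): 384x512x3 uint8, red, green, blue; 384x512 float32, m along the optical axis (not along the pixel's ray), 0 where there is no reading.
- camera_info(name): a dict with "vertical_fov" (degrees; the focal length in pixels is half the picture's height over the tangent of half this angle, whatever the lens; pixels are square), "cx", "cy" (the principal point, pixels), "k1" (the pictures are not rectified: a ray, as slopes to the right and down, at radius r is drawn at 1 + k1 r^2 times it, then the intrinsics apply), "eye" and "attitude" of the camera in the world; the wrist camera has in their place "hand_eye" (4x4, takes a point from camera to tool coordinates, whose origin is the TCP and whose axes are the flange's). Camera axes: x right, y down, z forward; pixel columns grow to the right and rows downward; lengths in m; the calibration is good to about 2 mm. A picture is of the moment at which its call begins: read the wrist's pose just before it. camera_info takes no time and is no camera call.
- hand_in(): hands the job in, once; it reports no verdict.
The state is a dict: "t": time; "joints": joint angles; "dq": joint speeds; "joint_efforts": joint torques, N m; "position": TCP position; "orientation": TCP orientation; "force": force on the tool from outside, world axes, zero at the start; "moment": the same for the moment, N m; "finger_gap": opening from 0.0 (shut) to 1.0 (fully open).
Only numpy, scipy, OpenCV 4.12 (cv2) and the standard library are available. Lean on these libraries where they do the work, as an engineer would, in place of code of your own. Each camera call takes 0.05 s, during which the arm holds its last target. There are 200 camera calls.

### The job

Take a reading on the photometer: push its open cuvette drawer fully home until it snaps in at its detent, and only then take the upright grip of the spring-return shutter slide on top and pull the slide out until the grip stands in line with the two index bars. Keep it there: finish while still holding the grip at the mark, because the slide springs shut when let go. Leave the glassware around it standing where it is.

Things in the scene. Friction and masses are not known exactly. Their poses are not given: they have to be found in the camera images.
- photometer: white bench instrument, fixed, 300 mm deep (x), 360 wide (y). Origin on the bench under the middle of its front edge; x to its rear (away from the robot), y left, z up. Flat deck 90 mm above the bench, reaching 180 mm back; behind it a console 34 mm higher. Drawer in the front face, centred at y = +90 mm; shutter slide on the deck, centred at y = -90 mm.
- drawer (a joint): cuvette drawer, grey front panel: 0 = home (panel's back against the housing), grows (m) as it slides out along the photometer's -x; travel 70 mm, starts 35 to 65 mm open, stays where it is left (about 1 N friction). The detent resists with up to about 4 N from 18 to 7 mm open; from 4 mm it pulls the drawer in to 0 and keeps it there; hard stop at 0.
- drawer_front (a point): centre of the outer face of the drawer's front panel (116 mm wide, 60 high, 12 thick, no handle; this point is 52 mm above the bench, the panel's top edge 82 mm). Axes as the photometer; moves with the drawer; at home it lies 12 mm in front of the photometer's front edge.
- shutter: spring-return shutter slide: steel strip 30 mm wide, top 5.5 mm above the deck, carrying the grip block; it runs from 15 mm in front of the block's centre back into the console. Pulls out level along the photometer's -x, hard stop at 75 mm; the spring pulls back with 5 N shut, 12 N at 60 mm out. The mark lies 25 to 55 mm out. Origin at deck height under the block's centre, axes as the photometer.
- grip_centre (a point): centre of the grip: black upright block fixed on the shutter slide, 14 mm thick (x), 30 wide (y), top 45 mm above the deck (135 above the bench). This point is 25 mm above the deck (115 above the bench), axes as the photometer. Shut (start), it is 85 mm behind the photometer's front edge and 95 mm before the console.
- mark (a point): the mark: point on the deck (90 mm above the bench) midway between two dark index bars, axes as the photometer. Bars flat, 4 mm (x) by 34 (y), 2.5 high, one each side of the slide, 22 to 56 mm off its centre line, clamped. The slide is at the mark when the grip block's centre is in line with the bars along the photometer's x.
- amber_flask: loose brown volumetric flask, 222 mm tall, 84 mm across the bulb, left of the photometer, origin under its centre; leave it alone
- conical_flask: loose clear conical flask, 143 mm tall, 86 mm across the foot, right of the photometer, origin under its centre; leave it alone
- beaker: loose small clear glass beaker, 70 mm tall, 52 mm across, on the bench to the right in front of the photometer, origin under its centre; leave it alone

How it is judged:
On the way, in this order (a step that is already met when the one before it is completed fails the run):
1. the drawer is seated home at its detent (value of joint drawer below 0.003 m), for 0.2 s.
2. the shutter slide is held with the fingers at the mark (x of grip_centre in the frame of mark between -0.006 and 0.006 m and contact force between the fingers and shutter above 2 N), for 0.3 s.
At the end, for the whole second after the job is handed in: the drawer is home (less than 3 mm open) and the fingers still hold the shutter grip, at rest, with its centre within 6 mm of the index bars along the photometer's x, through the last second (all of step 2 and value of joint drawer below 0.003 m and linear speed of shutter below 0.01 m/s); the arm keeps its last pose, push and grip.
It fails at once if the shutter was opened (more than 10 mm) while the drawer was not home (x of grip_centre in the frame of photometer below 0.075 m and value of joint drawer above 0.006 m).
It fails at once if glassware was shifted more than 20 mm or tipped over (distance of any of amber_flask, conical_flask, beaker from where it was at the start of the episode above 0.02 m or angle between any of amber_flask, conical_flask, beaker's own z axis and vertical above 0.4 rad).
It also fails if it takes over 48 s, if anything falls off the work surface, if the arm or the gripper's body presses on something with over 40 N, if the wrist force passes 120 N, or if a joint passes its speed limit or range.

## Working session

There is one attempt and no reset: what is moved stays moved. The work goes in short steps, Python scripts to look and compute and a tool call to move; the robot and the scene stay as the last step left them, time stands still between calls to the robot, and variables do not carry over. Pictures are saved under pics/ and viewed, on a budget of 10 in all, crops included, one or two more only if the job needs it, and the job is handed in when it is done.

Besides the shell and the picture viewer there is one more tool, called after "Call:" by a JSON object that holds its "method" and its "body", one argument or row to a line. step_arm: Moves the arm, as the interface text tells. Shift numbers are shares of 30 cm and turn numbers shares of 360 degrees, none past 1 either way. Its arguments: {"type":"object","properties":{"commands":{"type":"array"},"newtons":{"type":"number"}},"required":["commands"]}

```bash
mkdir -p pics && cat > h.py <<'E'
import numpy as np, cv2
from station import *
from scipy.spatial.transform import Rotation as R
def cam(n,st=None):
    c=camera_info(n); f=192/np.tan(np.radians(c['vertical_fov'])/2)
    K=np.array([[f,0,c['cx']],[0,f,c['cy']],[0,0,1]]); D=np.array([c['k1'],0,0,0,0.])
    if 'eye' in c:
        a=np.array(c['attitude'],float); e=np.array(c['eye'])
        M=a if a.shape==(3,3) else R.from_quat(a).as_matrix()
    else:
        H=np.array(c['hand_eye']); T=R.from_quat(st['orientation']).as_matrix()
        M=T@H[:3,:3]; e=T@H[:3,3]+np.array(st['position'])
    return K,D,M,e
def rays(n,px,st=None):
    K,D,M,e=cam(n,st)
    u=cv2.undistortPoints(np.float64(px).reshape(-1,1,2),K,D)[:,0]
    return e,np.c_[u,np.ones(len(u))]@M.T
def plane(n,px,z,st=None):
    e,d=rays(n,px,st); return e+d*((z-e[2])/d[:,2])[:,None]
def cloud(n,depth,st=None):
    v,u=np.mgrid[:384,:512]; e,d=rays(n,np.c_[u.ravel(),v.ravel()],st)
    return (e+d*depth.reshape(-1,1)).reshape(384,512,3)
E
python3 - <<'E'
from h import *
print(camera_info('side'),camera_info('top'),camera_info('wrist'),finger_overhang if not callable(finger_overhang) else finger_overhang())
st=read_state();print(st)
for n in('side','top','wrist'):
    p,d=get_image(n);cv2.imwrite(f'pics/{n}0.png',p[...,::-1]);np.save(f'{n}0.npy',d);print(n,(d>0).mean())
E
```

```text
{'vertical_fov': 56.95801902492944, 'cx': 246.8949663280403, 'cy': 187.12502976287516, 'k1': -0.05404480118390459, 'eye': array([ 0.4812473 , -0.44815036,  0.60455491]), 'attitude': array([ 0.92336849, -0.11420302,  0.03947733, -0.36440341])} {'vertical_fov': 42.49644447958204, 'cx': 255.42389160270835, 'cy': 193.99580821423385, 'k1': -0.12801618471267015, 'eye': array([0.43561333, 0.01137748, 1.34926814]), 'attitude': array([-0.70254619,  0.709833  , -0.03987669,  0.03123789])} {'vertical_fov': 65.68399839641614, 'cx': 257.7968397684656, 'cy': 189.32617738617276, 'k1': -0.036050952743653435, 'hand_eye': array([[-5.33730209e-06, -9.50530373e-01, -3.10631631e-01,
         7.98111959e-02],
       [ 9.99999979e-01,  5.79941794e-05, -1.94643832e-04,
        -1.68840332e-04],
       [ 2.03029701e-04, -3.10631625e-01,  9.50530353e-01,
        -1.23173178e-01],
       [ 0.00000000e+00,  0.00000000e+00,  0.00000000e+00,
         1.00000000e+00]])} 0.019
{'t': 0.0, 'joints': array([-1.40673640e+00,  9.18331086e-02,  1.23188418e+00,  3.37614966e-05,
        1.81981388e+00, -5.67026811e-02]), 'dq': array([ 5.30295016e-04, -9.38038484e-05,  1.74795572e-03,  5.34024711e-05,
       -3.69915298e-04,  1.91765460e-04]), 'joint_efforts': array([-1.29374817e-03, -4.58732128e+01, -4.18020916e+01, -2.76257464e-05,
        1.18891281e-02, -2.94424103e-05]), 'position': array([ 0.1313501 , -0.58518827,  0.24916722]), 'orientation': array([ 9.93913243e-01,  1.10161360e-01, -3.56629035e-05, -9.68739301e-04]), 'force': array([-0.0393651 , -0.31332822,  0.40133182]), 'moment': array([ 0.02482996,  0.01639671, -0.03472465]), 'finger_gap': 0.999857575626918}
side 0.9959767659505209
top 0.9959971110026041
wrist 0.9960530598958334
```

View pics/top0.png

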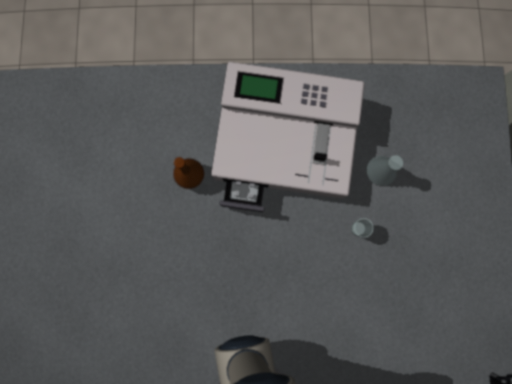

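View pics/side0.png

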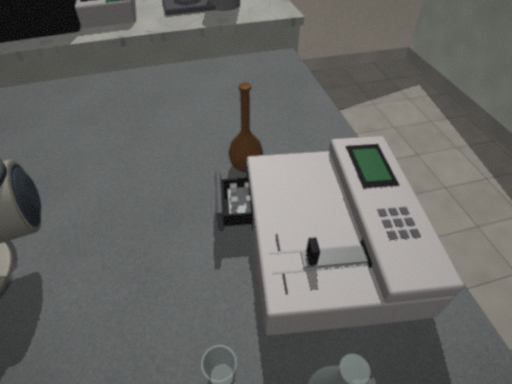

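Top view: photometer deck front corners are about (213,178) and (348,194), drawer front about (243,206), grip (321,155), bars (302,176) and (331,180), amber flask (188,173), beaker (363,228). The side view shows the grip at (313,250) and the bars at (278,242) and (285,284).

```bash
cat > m.py <<'E'
from h import *
for n in('top','side'):
    p=cv2.imread(f'pics/{n}0.png').astype(int);d=np.load(f'{n}0.npy');C=cloud(n,d)
    white=p.min(2)>110
    def rect(m,k=5):
        m=cv2.morphologyEx(m.astype(np.uint8),cv2.MORPH_OPEN,np.ones((k,k)))
        cs=max(cv2.findContours(m,cv2.RETR_EXTERNAL,cv2.CHAIN_APPROX_NONE)[0],key=cv2.contourArea)[:,0]
        return cs
    inbox=(C[...,0]>.3)&(C[...,0]<.95)
    for lo,hi in((.08,.10),(.113,.135)):
        m=inbox&(C[...,2]>lo)&(C[...,2]<hi)
        cs=rect(m,3); z=np.median(C[m][:,2]); w=plane(n,cs,z)
        r=cv2.minAreaRect(np.float32(w[:,:2])); print(n,'z',z.round(4),r)
        print(cv2.boxPoints(r).round(3).tolist())
E
python3 m.py
python3 - <<'E'
import cv2
a=cv2.imread('pics/side0.png')[160:345,200:400]; b=cv2.imread('pics/top0.png')[110:220,195:370]
a=cv2.resize(a,(540,500),interpolation=cv2.INTER_CUBIC)
cv2.imwrite('pics/sidec.png',cv2.resize(cv2.imread('pics/side0.png')[160:345,200:400],None,fx=4,fy=3.2,interpolation=2))
cv2.imwrite('pics/topc.png',cv2.resize(b,None,fx=4,fy=4,interpolation=2))
E
```

```text
top z 0.0897 ((0.6732653379440308, -0.08062350749969482), (0.35799166560173035, 0.18627454340457916), 81.29312133789062)
[[0.5540000200271606, -0.24300000071525574], [0.7379999756813049, -0.2720000147819519], [0.7919999957084656, 0.0820000022649765], [0.6079999804496765, 0.10999999940395355]]
top z 0.1241 ((0.8180469870567322, -0.1036575585603714), (0.35984960198402405, 0.12103544175624847), 81.34051513671875)
[[0.7310000061988831, -0.2720000147819519], [0.8510000109672546, -0.29100000858306885], [0.9049999713897705, 0.06499999761581421], [0.7850000262260437, 0.08299999684095383]]
side z 0.0906 ((0.7274503707885742, -0.0933087021112442), (0.36028939485549927, 0.29749786853790283), 81.25206756591797)
[[0.5529999732971191, -0.24899999797344208], [0.847000002861023, -0.2939999997615814], [0.9020000100135803, 0.06199999898672104], [0.6079999804496765, 0.10700000077486038]]
side z 0.1248 ((0.8159831166267395, -0.10700085759162903), (0.3611082136631012, 0.12382575869560242), 81.42350769042969)
[[0.7279999852180481, -0.2759999930858612], [0.8500000238418579, -0.29499998688697815], [0.9039999842643738, 0.06199999898672104], [0.7820000052452087, 0.08100000023841858]]
```

View pics/topc.png

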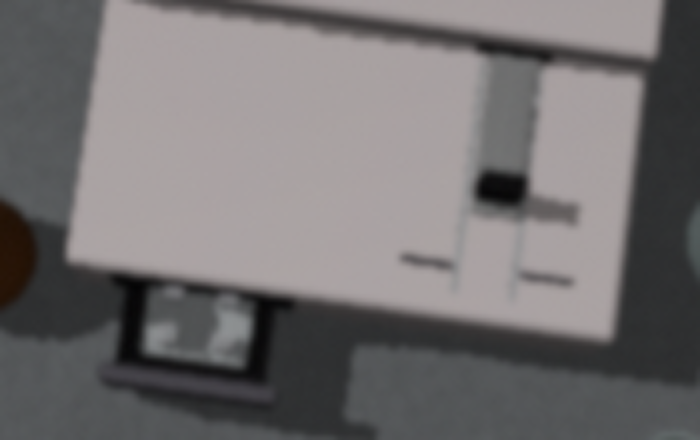

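Deck front edge runs through the bar region: yaw is about -8.7° and the front middle about (0.581,-0.068). Next come the bars, drawer panel and glassware.

```bash
cat >> h.py <<'E'
yaw=np.radians(-8.7); AX=np.array([np.cos(yaw),np.sin(yaw)]); AY=np.array([-AX[1],AX[0]]); O=np.array([.5805,-.0692])
def ph(w): w=np.atleast_2d(w)[:,:2]-O; return np.c_[w@AX,w@AY]
def wo(x,y): return O+x*AX+y*AY
E
python3 - <<'E'
from h import *
for n in('top','side'):
    p=cv2.imread(f'pics/{n}0.png').astype(int);d=np.load(f'{n}0.npy');C=cloud(n,d);g=p.mean(2)
    v,u=np.mgrid[:384,:512]; W=plane(n,np.c_[u.ravel(),v.ravel()],.0925); P=ph(W).reshape(384,512,2)
    for s in(1,-1):
        off=s*(P[...,1]+.09); r=(off>.026)&(off<.052)&(P[...,0]>.015)&(P[...,0]<.068)
        wt=np.clip(np.median(g[r])-15-g,0,None)*r
        print(n,'bar',s,(P*wt[...,None]).sum((0,1))/wt.sum(),(wt>0).sum())
    # panel: z 0.075..0.085 in front
    Q=ph(C.reshape(-1,3)).reshape(384,512,2)
    m=(abs(C[...,2]-.08)<.006)&(Q[...,0]<-.01)&(Q[...,0]>-.12)&(Q[...,1]>.03)&(Q[...,1]<.15)
    if m.sum(): print('panel',m.sum(),np.percentile(Q[m],[2,50,98],axis=0).round(4).tolist())
    # grip top
    m=(abs(C[...,2]-.134)<.007)&(g<70)&(abs(Q[...,1]+.09)<.04)&(Q[...,0]<.13)
    print('grip',m.sum(),Q[m].mean(0) if m.any() else '')
    # glass: above bench points outside
    m=(C[...,2]>.02)&(C[...,2]<.3)&(C[...,0]>.3)&((Q[...,1]>.19)|(Q[...,1]<-.19)|((Q[...,0]<-.02)&(Q[...,1]<0)))&(Q[...,0]<.35)
    k,l,stt,c=cv2.connectedComponentsWithStats(m.astype(np.uint8))
    for i in range(1,k):
        if stt[i,4]>40: X=C[l==i]; print('obj',c[i],np.median(X,0).round(3),np.percentile(X,[2,98],axis=0).round(3).tolist())
E
```

```text
top bar 1 [ 0.03770881 -0.05115282] 39
top bar -1 [ 0.0377736  -0.12832971] 36
panel 219 [[-0.0653, 0.0378], [-0.0594, 0.0932], [-0.0248, 0.1476]]
grip 68 [ 0.08629559 -0.08718859]
obj [384.77669903 168.3814147 ] [ 0.627 -0.344  0.073] [[0.598, -0.375, 0.022], [0.664, -0.32, 0.146]]
obj [187.57947434 172.90237797] [0.616 0.167 0.08 ] [[0.586, 0.136, 0.042], [0.656, 0.208, 0.224]]
obj [363.34449761 227.29186603] [ 0.475 -0.297  0.057] [[0.452, -0.309, 0.022], [0.499, -0.261, 0.074]]
side bar 1 [ 0.03734881 -0.0508282 ] 53
side bar -1 [ 0.03750121 -0.12958754] 66
panel 283 [[-0.0676, 0.0351], [-0.0613, 0.083], [-0.0302, 0.1457]]
grip 148 [ 0.08597764 -0.09124758]
obj [194.38482477  15.94998299] [0.602 1.053 0.036] [[0.31, 0.933, 0.022], [1.036, 1.257, 0.108]]
obj [243.64947683 134.06875934] [0.619 0.163 0.086] [[0.586, 0.137, 0.028], [0.655, 0.181, 0.223]]
obj [218.48496241 362.47619048] [ 0.474 -0.274  0.059] [[0.45, -0.31, 0.022], [0.498, -0.263, 0.072]]
obj [344.4812398  371.73083197] [ 0.626 -0.351  0.143] [[0.607, -0.371, 0.028], [0.65, -0.323, 0.146]]
```

Call:
{"method": "step_arm", "body": {
  "commands": [0.9,-0.97,0,0,0,-0.19,-1,0.9,-0.97,0,0,0,-0.19,-1,0.9,-0.97,0,0,0,-0.19,-1,0.9,-0.97,0,0,0,-0.19,-1,0.9,-0.97,0,0,0,-0.19,-1,0.9,-0.97,0,0,0,-0.19,-1,0.9,-0.97,0,0,0,-0.19,-1,0.9,-0.97,0,0,0,-0.19,-1],
  "newtons": 40
}}

```text
t: 0.95
position: [0.3316, -0.2404, 0.2502]
orientation: [0.758, 0.652, 0.0, 0.0]
force: [1.3, -0.4, 0.4]
finger_gap: -0.002
```

```bash
cat > to.py <<'E'
from h import *
import sys
st=read_state(); T=R.from_quat(st['orientation'])
x,y,z=map(float,sys.argv[1:4]); t=np.r_[wo(x,y),z]
X=np.array([AY[0],AY[1],0]);Z=np.array([0,0,-1.]);G=R.from_matrix(np.c_[X,np.cross(Z,X),Z])
print('t',st['t'],'ph now',ph(st['position']).round(4),st['position'].round(4),'gap',st['finger_gap'],'F',st['force'].round(2))
print('frac shift',(T.inv().apply(t-st['position'])/.3).round(3),'turn',((T.inv()*G).as_rotvec()/2/np.pi).round(4))
E
python3 to.py -0.11 0.07 0.064
```

```text
t 0.95 ph now [[-0.2201 -0.2068]] [ 0.3316 -0.2404  0.2502] gap -0.002374281831893071 F [ 1.27 -0.38  0.41]
frac shift [0.922 0.368 0.621] turn [0.0001 0.     0.0003]
```

Call:
{"method": "step_arm", "body": {
  "commands": [0.92,0.37,0.62,0,0,0,-1,0.92,0.37,0.62,0,0,0,-1,0.92,0.37,0.62,0,0,0,-1,0.92,0.37,0.62,0,0,0,-1,0.92,0.37,0.62,0,0,0,-1,0.92,0.37,0.62,0,0,0,-1,0.92,0.37,0.62,0,0,0,-1,0.92,0.37,0.62,0,0,0,-1]
}}

```text
t: 1.75
position: [0.4823, 0.017, 0.0591]
orientation: [0.759, 0.652, -0.002, -0.003]
force: [-0.6, -0.5, -0.9]
finger_gap: 0.004
```

```bash
python3 to.py -0.0265 0.07 0.064; python3 - <<'E'
from h import *
p,d=get_image('side');cv2.imwrite('pics/s1.png',p[...,::-1])
E
```

```text
t 1.75 ph now [[-0.1101  0.0704]] [0.4823 0.017  0.0591] gap 0.003572293237501221 F [-0.57 -0.52 -0.94]
frac shift [-0.001  0.279 -0.019] turn [-0.0013 -0.0001  0.0001]
```

View pics/s1.png

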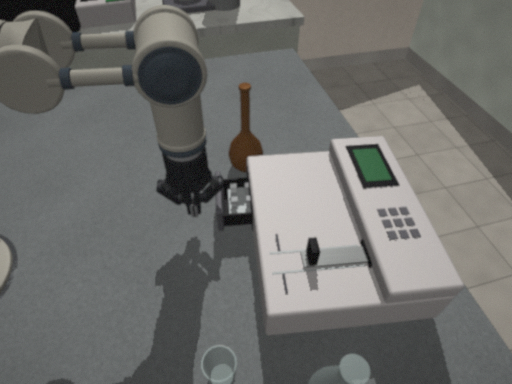

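The gripper stands in front of the drawer at (195,195). Its knuckles are wide at (215,185), so I push higher on the panel, with the tips at about 60 mm, to clear the deck edge.

Call:
{"method": "step_arm", "body": {
  "commands": [0,0,-0.07,0,0,0,-1,0,0.04,-0.07,0,0,0,-1,0,0.08,-0.07,0,0,0,-1,0,0.12,-0.07,0,0,0,-1,0,0.16,-0.07,0,0,0,-1,0,0.2,-0.07,0,0,0,-1,0,0.23,-0.07,0,0,0,-1,0,0.23,-0.07,0,0,0,-1]
}}

```text
t: 2.6
position: [0.5525, 0.0011, 0.0861]
orientation: [0.761, 0.649, 0.0, 0.001]
force: [-0.7, 1.3, -1.5]
finger_gap: 0.001
```

```bash
python3 to.py -0.0265 0.07 0.08; python3 - <<'E'
from h import *
p,d=get_image('side');cv2.imwrite('pics/s2.png',cv2.resize(p[100:280,130:330,::-1],None,fx=3,fy=3))
E
```

```text
t 2.6 ph now [[-0.0383  0.0653]] [0.5525 0.0011 0.0861] gap 0.0005361620669179607 F [-0.75  1.33 -1.46]
frac shift [0.016 0.039 0.02 ] turn [ 0.0002  0.     -0.0009]
```

View pics/s2.png

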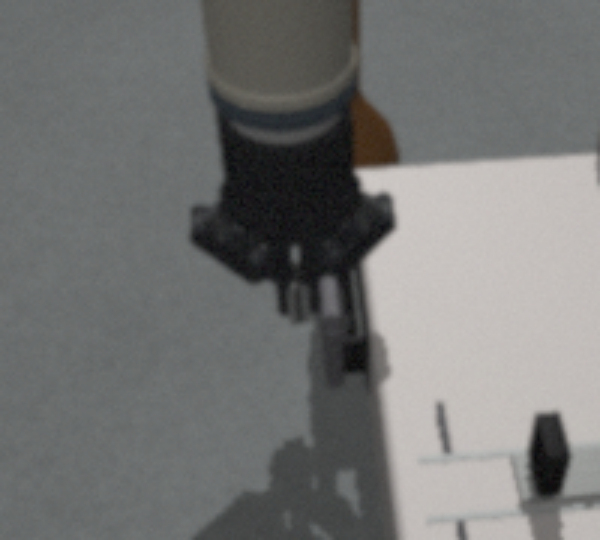

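Drawer is partly in (gap at about (352,350) in the crop) and the knuckles clear the deck. Continuing through the detent.

Call:
{"method": "step_arm", "body": {
  "commands": [0,0.02,0,0,0,0,-1,0,0.03,0,0,0,0,-1,0,0.04,0,0,0,0,-1,0,0.045,0,0,0,0,-1,0,0.045,0,0,0,0,-1]
}}

```text
t: 3.15
position: [0.5656, 0.0002, 0.0853]
orientation: [0.76, 0.65, 0.0, 0.0]
force: [0.6, -0.1, -0.0]
finger_gap: 0.002
```

```bash
python3 to.py -0.0265 0.07 0.08
```

```text
t 3.15 ph now [[-0.0252  0.0663]] [5.656e-01 2.000e-04 8.530e-02] gap 0.00224019080793795 F [ 0.63 -0.07 -0.  ]
frac shift [ 0.012 -0.004  0.018] turn [ 0.0002 -0.0001 -0.0007]
```

Call:
{"method": "step_arm", "body": {
  "commands": [0,0.01,0,0,0,0,-1,0,0.02,0,0,0,0,-1,0,0.02,0,0,0,0,-1]
}}

```text
t: 3.45
position: [0.5701, -0.0005, 0.0852]
orientation: [0.76, 0.65, -0.001, -0.001]
force: [-8.1, 1.0, 5.0]
finger_gap: -0.002
```

```bash
python3 to.py -0.0265 0.07 0.08
```

```text
t 3.45 ph now [[-0.0206  0.0664]] [ 5.701e-01 -5.000e-04  8.520e-02] gap -0.0024659604660549556 F [-8.11  0.97  4.97]
frac shift [ 0.012 -0.02   0.017] turn [-0.0006 -0.     -0.0007]
```

Call:
{"method": "step_arm", "body": {
  "commands": [0,0.008,0,0,0,0,-1,0,0.008,0,0,0,0,-1]
}}

```text
t: 3.65
position: [0.5704, -0.0005, 0.0851]
orientation: [0.76, 0.65, -0.003, -0.003]
force: [-18.3, 2.1, 9.0]
finger_gap: -0.002
```

```bash
python3 to.py -0.06 0.07 0.085; python3 - <<'E'
from h import *
p,d=get_image('top');cv2.imwrite('pics/t3.png',cv2.resize(p[110:220,195:345,::-1],None,fx=4,fy=4))
E
```

```text
t 3.65 ph now [[-0.0203  0.0664]] [ 5.704e-01 -5.000e-04  8.510e-02] gap -0.0019771923084341597 F [-18.3    2.1    8.96]
frac shift [ 0.012 -0.132  0.002] turn [-0.0014  0.     -0.0006]
```

Hard stop. I'll back off, rise, and check the drawer.

Call:
{"method": "step_arm", "body": {
  "commands": [0,-0.13,0,0,0,0,-1,0,-0.2,-0.05,0,0,0,0,0,-0.2,-0.3,0,0,0,1,0,-0.2,-0.4,0,0,0,1,0,-0.2,-0.4,0,0,0,1]
}}

```text
t: 4.2
position: [0.5168, 0.0082, 0.2135]
orientation: [0.76, 0.65, 0.005, 0.005]
force: [1.0, 0.2, 0.8]
finger_gap: 0.676
```

```bash
python3 - <<'E'
from h import *
st=read_state()
p,d=get_image('side');cv2.imwrite('pics/s4.png',cv2.resize(p[140:320,170:370,::-1],None,fx=3,fy=3))
C=cloud('side',d);Q=ph(C.reshape(-1,3)).reshape(384,512,2)
m=(abs(C[...,2]-.08)<.006)&(Q[...,0]<-.004)&(Q[...,0]>-.08)&(Q[...,1]>.03)&(Q[...,1]<.15)
print('panel',m.sum(),np.percentile(Q[m],[2,50,98],axis=0).round(4).tolist())
E
python3 to.py 0.0855 -0.09 0.24
```

```text
panel 137 [[-0.0097, 0.0351], [-0.0071, 0.0834], [-0.0041, 0.1436]]
t 4.25 ph now [[-0.0751  0.0669]] [0.5164 0.0082 0.2111] gap 0.7649920173432792 F [-0.66  0.44 -0.21]
frac shift [-0.521  0.538 -0.091] turn [ 0.0017 -0.0002 -0.0007]
```

View pics/s4.png

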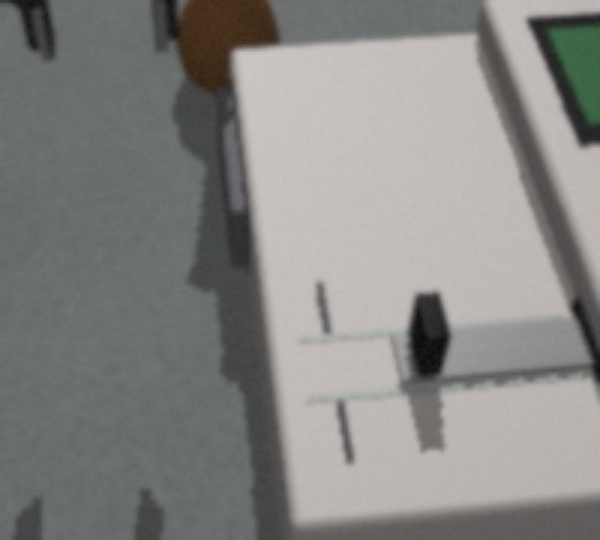

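The drawer panel sits flush against the housing (crop (235,180); depth puts it at about -10 mm, nominal -12). Now over to the grip.

Call:
{"method": "step_arm", "body": {
  "commands": [-0.52,0.54,-0.05,0,0,0,1,-0.52,0.54,-0.05,0,0,0,1,-0.52,0.54,-0.05,0,0,0,1,-0.52,0.54,-0.05,0,0,0,1,-0.52,0.54,-0.05,0,0,0,1,-0.52,0.54,-0.05,0,0,0,1,-0.52,0.54,-0.05,0,0,0,1]
}}

```text
t: 4.95
position: [0.6499, -0.1712, 0.218]
orientation: [0.76, 0.65, -0.001, -0.001]
force: [-0.8, 1.2, 0.2]
finger_gap: 1.003
```

```bash
python3 to.py 0.0855 -0.09 0.122; python3 - <<'E'
from h import *
st=read_state()
p,d=get_image('wrist');cv2.imwrite('pics/w5.png',p[...,::-1])
C=cloud('wrist',d,st);Q=ph(C.reshape(-1,3)).reshape(384,512,2)
m=(abs(C[...,2]-.134)<.005)&(p.mean(2)<70)&(abs(Q[...,1]+.09)<.03)&(abs(Q[...,0]-.085)<.03)
print('grip',m.sum(),np.percentile(Q[m],[5,50,95],axis=0).round(4).tolist() if m.any() else '')
E
```

```text
t 4.95 ph now [[ 0.084  -0.0903]] [ 0.6499 -0.1712  0.218 ] gap 1.0027831839558816 F [-0.79  1.2   0.21]
frac shift [0.001 0.006 0.32 ] turn [-0.0005 -0.0002 -0.0008]
grip 650 [[0.0833, -0.1001], [0.0892, -0.0863], [0.095, -0.0737]]
```

View pics/w5.png

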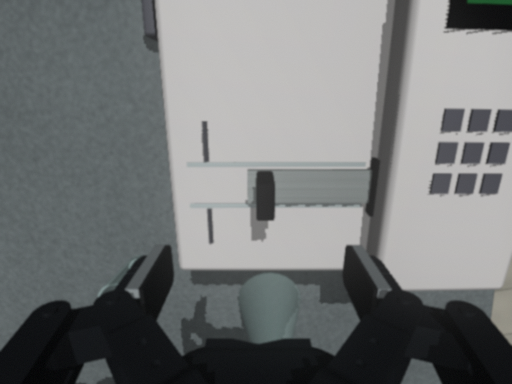

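Wrist view: the grip block is at (265,195) between the fingers and the bars at (205,140) and (210,225). Descend and close.

Call:
{"method": "step_arm", "body": {
  "commands": [0.005,0.01,0.15,0,0,0,1,0.005,0.01,0.25,0,0,0,1,0.005,0.01,0.32,0,0,0,1,0.005,0.01,0.32,0,0,0,1]
}}

```text
t: 5.4
position: [0.6509, -0.1679, 0.1197]
orientation: [0.76, 0.65, -0.002, -0.003]
force: [-0.9, 0.3, -0.1]
finger_gap: 1.0
```

Call:
{"method": "step_arm", "body": {
  "commands": [0,0,0,0,0,0,-1,0,0,0,0,0,0,-1,0,0,0,0,0,0,-1,0,0,0,0,0,0,-1,0,0,0,0,0,0,-1,0,0,0,0,0,0,-1,0,0,0,0,0,0,-1,0,0,0,0,0,0,-1],
  "newtons": 50
}}

```text
t: 6.2
position: [0.6543, -0.1703, 0.1255]
orientation: [0.76, 0.65, 0.001, 0.001]
force: [5.6, -0.9, 2.8]
finger_gap: 0.157
```

```bash
python3 to.py 0.0365 -0.09 0.122
```

```text
t 6.2 ph now [[ 0.0883 -0.0888]] [ 0.6543 -0.1703  0.1255] gap 0.15740869659005793 F [ 5.61 -0.9   2.84]
frac shift [-0.005 -0.173  0.011] turn [ 0.0006  0.     -0.0007]
```

Block held (gap about 13.4 mm). Pull about 47 mm, then measure.

Call:
{"method": "step_arm", "body": {
  "commands": [0,-0.03,0,0,0,0,-1,0,-0.06,0,0,0,0,-1,0,-0.09,0,0,0,0,-1,0,-0.12,0,0,0,0,-1,0,-0.14,0,0,0,0,-1,0,-0.157,0,0,0,0,-1,0,-0.157,0,0,0,0,-1,0,-0.157,0,0,0,0,-1]
}}

```text
t: 7.0
position: [0.6085, -0.1632, 0.1256]
orientation: [0.76, 0.65, 0.002, 0.002]
force: [10.6, -2.5, 0.8]
finger_gap: 0.156
```

```bash
python3 to.py 0.0365 -0.09 0.122; python3 - <<'E'
from h import *
st=read_state()
p,d=get_image('wrist');cv2.imwrite('pics/w6.png',p[...,::-1])
p,d=get_image('side');cv2.imwrite('pics/s6.png',cv2.resize(p[170:330,200:400,::-1],None,fx=3.5,fy=3.5))
E
```

```text
t 7.0 ph now [[ 0.0419 -0.0887]] [ 0.6085 -0.1632  0.1256] gap 0.15560897855684921 F [10.63 -2.46  0.84]
frac shift [-0.004 -0.018  0.012] turn [ 0.0009  0.0001 -0.0007]
```

View pics/s6.png

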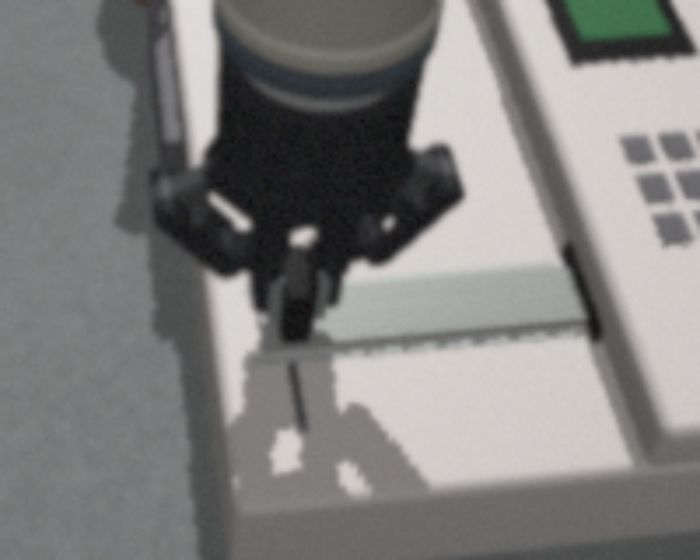

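View pics/w6.png

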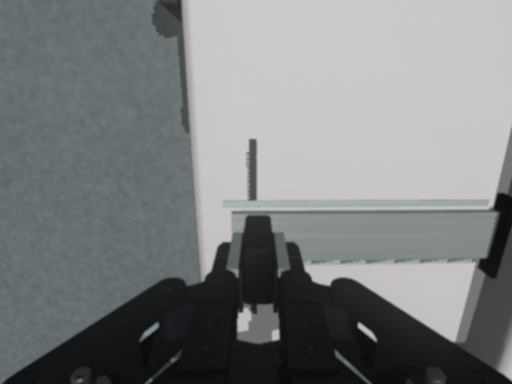

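Side and wrist views: held block at wrist (257,225), bar at (253,170), strip front end at (232,222). Comparing strip end + 15 mm with the bar, by rays.

```bash
python3 - <<'E'
from h import *
p=cv2.imread('pics/w6.png').astype(int).mean(2); st=read_state()
print('bar row170',p[170,240:266].astype(int));print('strip rows216-228',p[216:228,222:242].mean(0).astype(int));print('block row222',p[222,238:280].astype(int))
r=p[145:195,240:266];w=np.clip(150-r,0,None);c=240+(w*np.arange(26)).sum()/w.sum()
print('bar col',c,'bar x',ph(plane('wrist',[[c,170]],.0925,st)))
for col in (231,232,233): print('strip',col,ph(plane('wrist',[[col,222]],.0955,st))+[.015,0])
for col in (243,257.5,272): print('block',col,ph(plane('wrist',[[col,222]],.135,st)))
print('now',ph(st['position']),st['force'],st['dq'].round(4))
E
```

```text
bar row170 [198 198 199 198 199 197 193 179 156 123  92  83  83  81  81  96 135 176
 196 199 198 198 199 198 198 198]
strip rows216-228 [195 195 194 195 195 195 195 195 188 171 157 153 153 153 153 153 153 152
 152 152]
block row222 [154 154 153 152 153 149 130  90  55  44  44  45  43  44  42  42  44  43
  43  43  42  43  43  43  41  43  42  43  42  44  43  46  75 118 142 148
 148 146 146 146 146 146]
bar col 252.17583558231263 bar x [[ 0.03940124 -0.04884535]]
strip 231 [[ 0.04223781 -0.07811279]]
strip 232 [[ 0.04279995 -0.07811615]]
strip 233 [[ 0.04336207 -0.07811953]]
block 243 [[ 0.03598721 -0.06027245]]
block 257.5 [[ 0.0420361  -0.06031195]]
block 272 [[ 0.04808844 -0.06035403]]
now [[ 0.04201539 -0.08870883]] [ 9.70734627 -1.74070387  1.44021863] [-0.0007  0.0023 -0.0017 -0.0005  0.0022 -0.0003]
```

About 3 mm more is needed.

Call:
{"method": "step_arm", "body": {
  "commands": [0,-0.01,0,0,0,0,-1,0,-0.01,0,0,0,0,-1,0,-0.01,0,0,0,0,-1,0,-0.01,0,0,0,0,-1,0,-0.01,0,0,0,0,-1,0,-0.01,0,0,0,0,-1]
}}

```text
t: 7.7
position: [0.6058, -0.1628, 0.1256]
orientation: [0.76, 0.65, 0.002, 0.002]
force: [9.6, -1.4, 1.7]
finger_gap: 0.153
```

```bash
python3 - <<'E'
from h import *
st=read_state(); p,d=get_image('wrist'); p=p.astype(int).mean(2)
r=p[145:195,235:280];w=np.clip(150-r,0,None);c=235+(w*np.arange(45)).sum()/w.sum()
b=np.where(p[222,235:285]<95)[0]+235
xb=ph(plane('wrist',[[c,170]],.0925,st))[0,0]; xg=ph(plane('wrist',[[(b[0]+b[-1])/2,222]],.135,st))[0,0]
print('bar',c,xb,'block',b[0],b[-1],xg,'diff',xg-xb,'tcp',ph(st['position']),st['force'].round(1),st['finger_gap'],st['t'])
p,d=get_image('side');cv2.imwrite('pics/s7.png',p[...,::-1]);C=cloud('side',d);Q=ph(C.reshape(-1,3)).reshape(384,512,2)
m=(abs(C[...,2]-.08)<.006)&(Q[...,0]<-.004)&(Q[...,0]>-.08)&(Q[...,1]>.03)&(Q[...,1]<.15)
print('panel',m.sum(),np.percentile(Q[m],[2,50,98],axis=0).round(4).tolist())
m=(C[...,2]>.02)&(C[...,0]>.4)&(C[...,0]<.9)&(C[...,2]<.23)
for n,b in dict(amber=(.62,.165),beaker=(.474,-.285)).items():
    k=m&(np.hypot(C[...,0]-b[0],C[...,1]-b[1])<.06)&(Q[...,1]*np.sign(b[1])>(.19 if b[1]>0 else .1)); print(n,k.sum(),np.median(C[k],0).round(3))
E
```

```text
bar 257.21297806779046 0.039284353293005385 block 245 270 0.039185078984467506 diff -9.927430853787916e-05 tcp [[ 0.03916811 -0.08867139]] [ 9.6 -1.4  1.7] 0.15294766259732143 7.7
panel 132 [[-0.0097, 0.0348], [-0.0071, 0.0829], [-0.0042, 0.1442]]
amber 1103 [0.617 0.159 0.08 ]
beaker 793 [ 0.475 -0.274  0.059]
```

```bash
python3 -c "from station import *; print(hand_in())"
```

```text
the job is handed in; nothing more can be done
None
```

I pushed the drawer home, then pulled the shutter out to the mark and handed in at about 7.8 s with the grip still held at 50 N. The hand-in gives no verdict, so success rests on the checks below.

- **Drawer:** I pushed until the arm met a hard stop at 18 N. In the side-view depth, the panel face then sat about 10 mm in front of the housing (nominal 12 mm at home). It read the same again after the shutter was pulled.
- **Shutter:** In the last wrist picture, the grip's centre was 0.1 mm from the line of the index bars. The spring was pulling on the fingers with about 9.6 N, and the opening (about 13 mm) matched the block.
- **Disagreement:** The side and top cameras put the bars about 1.7 mm from where the wrist camera did. That is within their calibration and well inside the 6 mm limit.
- **Glassware:** The amber flask and beaker were within a few mm of their starting positions in the side view. I did not measure the conical flask again at the end, but nothing was sensed touching it and the arm did not go near it.

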